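# Tighten the hold-down clamp over the specimen pot

## Robot

A 7-joint arm with a two-finger parallel gripper is mounted at the origin on a cart in front of the work surface, level with it; the furniture and walls round the work are solid. World frame = base frame: x ahead of the robot, y to its left, z up, the work surface at z = 0. Lengths are in mm, angles in rad, forces in N, time in s.
With the tool pointing down it reaches from about 425 to 925 mm from the base axis. Payload 6.8 kg.
Tool frame: the origin (TCP) lies between the finger pads; the fingertips stand 25 mm ahead of it and the grasp point (between the pads) lies 6 mm ahead of it; z points along the fingers, y is the line along which they close (so a half turn about z gives the same grasp; the last joint's range is limited). The gripper opens to 85 mm and grips with 20 to 120 N. Pads are 22 mm wide; open, the fingers measure 114 mm over their backs; the gripper's body (76 mm by 85 mm) begins 54 mm behind the grasp point. The pads swing forward as they close: fully open they stand 13 mm farther back than shut.
Start: joints at [-1.413, 0.477, 0.022, 1.555, -0.011, 1.109, -0.083], TCP at [177.306, 651.314, 256.308] pointing down, gripper open.
Joint ranges: [-2.96, 2.96], [-0.34, 2.1], [-1.41, 1.46], [0.24, 2.44], [-1.37, 4.51], [0.17, 1.92], [-2.96, 2.96]. Speed limits (rad/s): [2.39, 2.39, 3.14, 3.14, 3.14, 3.14, 3.14].

## Interface

Orientations are given as a unit quaternion [x, y, z, w].
In Python, from rig import arm gives the robot as it stands. The module is installed in compiled form; this text tells all that it offers.
- The arm moves only by the tool servo_tool, never from a script. Its arguments are lists of equal length, an entry for each row: "gripper": the closure, from 0 (fully open) to 1 (shut); "delta_pos": the shift along the world's x, y, z in m, a list of three; "rotation": the turn, a rotation vector about the world's x, y, z in rad, a list of three. A call has 1 to 10 rows; each row shifts and turns the commanded pose from where the row before left it; what a row does not reach is not made up. A row lasts 1/8 s, in which the tool goes at most 62.5 mm and 10.7 degrees, less where a joint would pass 70% of its speed; a pose out of reach is approached as far as the arm can. A call with a gripper value outside its range is refused whole. The fingers move at their own pace and stop on an object; the grip force is fixed at half the most. Time passes only in rows, so rows that do not move let the fingers close. It gives the time, the measured TCP pose, the force, the opening and the grip force at its end, in the units of the state.
- arm.state(): the state, without advancing time (a new reading comes with each control period).
- arm.get_image(name): name is "scene" or "top" or "wrist"; returns a dict with "frame" (384x512x3 uint8, red, green, blue), "fx", "fy", "cx", "cy" (pixels), "rvec" (rotation vector, rad) and "tvec" (3), from world to camera coordinates, as OpenCV has them. Camera axes: x right, y down, z forward; pixel columns grow to the right and rows downward; lengths in mm; the calibration is good to about 2 mm. A picture is of the moment at which its call begins. There is no depth.
- arm.finish_job(): hands the job in; it is judged then, once.
The state is a dict: "clock": time; "qpos": joint angles; "dq": joint speeds; "tau": joint torques, N m; "ee_pos": TCP position; "tcp_rot": TCP orientation; "force": force on the tool from outside, world axes, zero at the start; "torque": the same for the moment, N m; "grip_width": finger opening in mm; "grasp_force": force on a finger pad.
Only numpy, scipy, OpenCV 4.12 (cv2) and the standard library are available. Lean on these libraries where they do the work, as an engineer would, in place of code of your own. Each camera call takes 0.05 s, during which the arm holds its last target. There are 200 camera calls.

## Task

Two small hold-down clamps stand on the cart. Tighten the one with the wide, squat specimen pot under it: turn its T-handle clockwise until the rising resistance shows that the pot is clamped snugly, without crushing it, and let go. Leave the other clamp, with the narrow bottle, as it is.

Things in the scene. Friction and masses are not known exactly. Their poses are not given: they have to be found in the camera images.
- pot_clamp: Fixed clamp over the wide pot. Origin: on the screw axis at the cart top; z up. Two posts carry a bridge along its y, 118 x 26 mm, top 118 mm up (nuts to 124). Above it a level steel T-bar on an 11 mm neck: 11 mm wide, 13 tall, 66 long plus end balls (85 over all), its middle on the axis 150 mm up; it turns but keeps its height. Seen from above the bar points along yaw minus pot_screw.
- pot_screw (a joint): T-bar turn, rad, clockwise from above (tightens); starts 0 to 0.3, stop at 2.2. Friction 0.13 Nm. After 0.2 to 0.9 rad (not told by this value) a rubber foot meets the pot, then it pushes back 0.75 Nm (75 N) per rad; with the hand still, friction hides the first 0.13 Nm. Snug: 0.3 rad past contact, held back-push 0.1 Nm; let go, it eases to 12 N and stays. 0.6 past contact crushes.
- pot: Squat round screw-cap specimen pot, 50 mm across the cap, 55 mm tall, loose, standing on the clamp's 12 mm thick base plate (92 x 136 mm) under the foot. Origin: centre of its underside.
- bottle_screw (a joint): T-bar turn, rad, of the other, identical clamp, which stands over a narrow bottle (28 mm across, 57 mm tall) about 0.2 m from the first. It starts at 0, backed off, and is to stay there.
Mind the look-alikes: they are no part of the job. Of the things that look like the pot, the larger one is meant.

How it is judged (in metres and radians):
At the end, for the whole second after the job is handed in: The clamp presses on the pot with more than 8 N, the pot stands upright (within 0.1 rad) under the foot, its axis within 12 mm of the screw axis, and the other clamp's handle is where it was (within 0.15 rad) (contact force between pot_clamp and pot above 8 N and horizontal distance between pot and pot_clamp below 0.012 m and angle between pot's own z axis and vertical below 0.1 rad and value of joint bottle_screw below 0.15 rad); the robot touches nothing.
It fails at once if the pot is crushed: clamped with more than 50 N (contact force between pot_clamp and pot above 50 N).
It fails at once if the other clamp's handle is turned by more than 0.15 rad (value of joint bottle_screw above 0.15 rad).
It also fails if it takes over 38 s, if anything falls off the work surface, if the arm or the gripper's body presses on something with over 40 N, if the wrist force passes 120 N, or if a joint passes its speed limit or range.

## Working session

There is one attempt and no reset: what is moved stays moved. The work goes in short steps, Python scripts to look and compute and a tool call to move; the robot and the scene stay as the last step left them, time stands still between calls to the robot, and variables do not carry over. Pictures are saved under pics/ and viewed, at most 10 in all, crops included, and the job is handed in when it is done.

Besides the shell and the picture viewer there is one more tool, called after ">>>" as name(argument=value, ...) on one line, values as JSON. servo_tool: Moves the arm, as the interface text tells. Its arguments: {"type":"object","properties":{"gripper":{"type":"array","items":{"type":"number"}},"delta_pos":{"type":"array","items":{"type":"array","items":{"type":"number"}}},"rotation":{"type":"array","items":{"type":"array","items":{"type":"number"}}}},"required":["gripper","delta_pos","rotation"]}

```bash
mkdir -p pics; cat > h.py <<'E'
import numpy as np,cv2
from rig import arm
def ray(im,u,v):
    R=cv2.Rodrigues(np.array(im["rvec"],float))[0];t=np.array(im["tvec"],float).ravel()
    d=R.T@np.array([(u-im["cx"])/im["fx"],(v-im["cy"])/im["fy"],1]);return -R.T@t,d
def onz(im,u,v,z):
    o,d=ray(im,u,v);return (o+d*(z-o[2])/d[2]).round(1)
def grab(n,f):
    im=arm.get_image(n);cv2.imwrite("pics/"+f,im["frame"][:,:,::-1]);
    import pickle;pickle.dump(im,open("pics/"+f+".pkl","wb"));return im
E
python3 - <<'E'
from h import *
for n in("top","scene"):
    im=grab(n,n+"0.png");print(n,ray(im,256,192))
s=arm.state();print(s["ee_pos"],s["tcp_rot"],s["clock"],s["force"],s["torque"],s["grip_width"])
E
```

```text
top (array([326.69213539, 316.46075351, 960.97760489]), array([ 0.16680762,  0.02024268, -0.98592556]))
scene (array([  10.83350961, -289.23312052,  588.74635983]), array([ 0.53389531,  0.66225378, -0.52591647]))
[177.18148912 650.83640297 255.41551161] [ 1.32478626e-01  9.91185522e-01 -8.20078426e-04 -3.76165015e-05] 0.1 [ 0.26775438 -0.77352399 -0.18513741] [-0.00935389 -0.01675366  0.00392926] 85.13173974951506
```

View pics/top0.png

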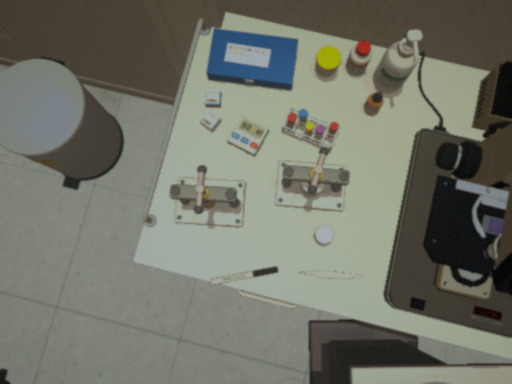

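View pics/scene0.png

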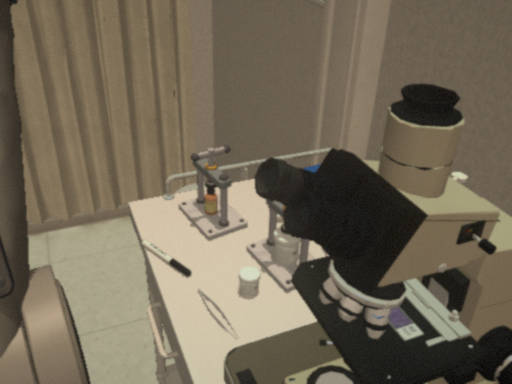

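The top view shows two clamps: the left one at about (205,193), and the right one at about (315,180) with its bar running (312,190) to (325,152). The scene view shows the amber bottle under the left clamp and the wide white pot under the one beside the microscope, so the right clamp is the one to turn.

```bash
python3 - <<'E'
from h import *
import pickle
im=pickle.load(open("pics/top0.png.pkl","rb"))
for u,v,z in [(325,152,150),(313,190,150),(319,171,150),(285,175,118),(347,176,118),(278,205,12),(342,208,12),(346,165,12),(284,163,12),(201,170,150),(200,205,150),(172,190,118),(240,195,118),(135,262,0),(60,120,0)]: print(u,v,onz(im,u,v,z))
c=im["frame"][135:225,260:365,::-1];cv2.imwrite("pics/c0.png",cv2.resize(c,None,fx=6,fy=6,interpolation=cv2.INTER_CUBIC))
E
```

```text
325 152 [531.4 213.9 150. ]
313 190 [465.7 236.5 150. ]
319 171 [498.3 225.3 150. ]
285 175 [499. 282. 118.]
347 176 [495.2 172.7 118. ]
278 205 [460.5 292.8  12. ]
342 208 [452.4 167.   12. ]
346 165 [538.8 155.6  12. ]
284 163 [545.1 279.1  12. ]
201 170 [503.7 426.7 150. ]
200 205 [443.2 428.2 150. ]
172 190 [475.4 482.4 118. ]
240 195 [464.4 362.  118. ]
135 262 [353.2 577.    0. ]
60 120 [647.4 740.2   0. ]
```

View pics/c0.png

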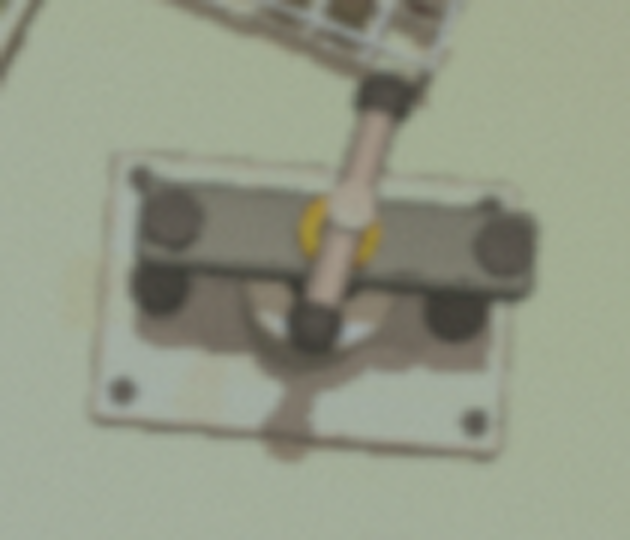

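The crop shows the bar's end balls at about (324.2,151.2) and (312.2,189.5), with the white hub at (318.5,169.7). The pot is visible below the bridge. Before approaching I'll check clearance to the microscope.

```bash
python3 - <<'E'
from h import *
import pickle
t=pickle.load(open("pics/top0.png.pkl","rb"));s=pickle.load(open("pics/scene0.png.pkl","rb"))
a=onz(t,324.2,151.2,150);b=onz(t,312.2,189.5,150);print(a,b,(a+b)/2,onz(t,318.5,169.7,156),np.linalg.norm(a-b),np.arctan2(*(a-b)[1::-1]))
def tri(p,q):
    o1,d1=ray(t,*p);o2,d2=ray(s,*q);k=np.linalg.lstsq(np.c_[d1,-d2],o2-o1,rcond=None)[0]
    x,y=o1+k[0]*d1,o2+k[1]*d2;return (x+y)/2,np.linalg.norm(x-y)
print(tri((445,157),(270,185)),tri((455,180),(345,152)),tri((318.5,169.7),(290,195)))
print(onz(t,388,305,40),onz(t,417,132,40))
E
```

```text
[532.8 215.3 150. ] [466.6 237.8 150. ] [499.7  226.55 150.  ] [499.3 226.7 156. ] 69.91916761518254 -0.3276301790897134
(array([425.71036134,  98.98515834, 284.12231214]), np.float64(134.38232663076772)) (array([443.11303048,  65.79910272, 314.95394331]), np.float64(11.81196848136996)) (array([500.83965895, 226.0223713 , 147.15575485]), np.float64(0.9088558536193093))
[266.2  93.8  40. ] [595.9  19.5  40. ]
```

>>> servo_tool(gripper=[0,0,0,0,0,0,0,0,0,0], delta_pos=[[0.03,-0.036,0],[0.03,-0.036,0],[0.03,-0.036,0],[0.03,-0.036,0],[0.03,-0.036,0],[0.03,-0.036,0],[0.03,-0.036,0],[0.03,-0.036,0],[0.03,-0.036,0],[0,0,0]], rotation=[[0,0,-0.007],[0,0,-0.007],[0,0,-0.007],[0,0,-0.007],[0,0,-0.007],[0,0,-0.007],[0,0,-0.007],[0,0,-0.007],[0,0,-0.007],[0,0,0]])

```text
clock: 1.35
ee_pos: [450.0, 323.1, 256.1]
tcp_rot: [0.167, 0.986, -0.001, 0.001]
force: [-0.4, -0.3, -0.4]
grip_width: 85.6
grasp_force: 0.0
```

```bash
python3 - <<'E'
from h import *
s=arm.state();print({k:np.round(s[k],3) for k in s})
t=grab("scene","s1.png")["frame"];w=grab("wrist","w1.png")["frame"];p=grab("top","t1.png")["frame"]
cv2.imwrite("pics/m1.png",cv2.resize(np.hstack([t,w]),(800,300))[:,:,::-1])
E
```

```text
{'clock': np.float64(1.35), 'qpos': array([-0.884,  0.279,  0.179,  1.858, -0.056,  1.01 ,  0.552]), 'dq': array([-0.048,  0.003, -0.072, -0.006, -0.024,  0.   , -0.032]), 'tau': array([ 1.4640e+00, -4.4668e+01,  3.3260e+00, -2.6523e+01,  2.1400e-01,
        6.0000e-03,  3.6400e-01]), 'ee_pos': array([449.952, 323.085, 256.129]), 'tcp_rot': array([ 0.167,  0.986, -0.001,  0.001]), 'force': array([-0.386, -0.265, -0.44 ]), 'torque': array([-0.025, -0.031, -0.019]), 'grasp_force': np.float64(0.0), 'grip_width': np.float64(85.573)}
```

View pics/m1.png

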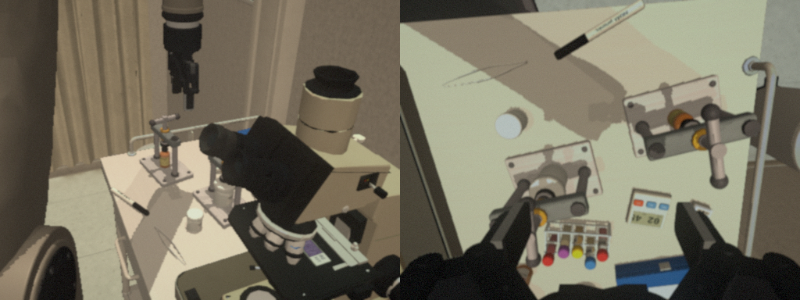

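View pics/t1.png

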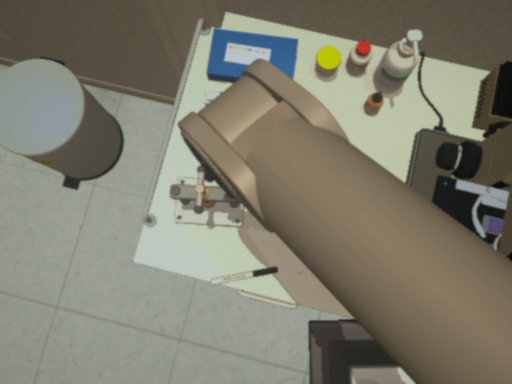

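The scene view shows the gripper well above the bench, left of the microscope. The wrist view shows the pot clamp at about (545,190) in the picture, and the forearm passes high over everything. I'll move over the bar in small steps.

>>> servo_tool(gripper=[0,0,0,0,0,0], delta_pos=[[0.012,-0.024,0],[0.012,-0.024,0],[0.012,-0.024,0],[0.014,-0.024,0],[0,0,0],[0,0,0]], rotation=[[0,0,0],[0,0,0],[0,0,0],[0,0,0.007],[0,0,0],[0,0,0]])

```text
clock: 2.25
ee_pos: [496.4, 233.2, 256.2]
tcp_rot: [0.159, 0.987, 0.0, -0.0]
force: [-0.4, 0.3, 0.3]
grip_width: 85.6
grasp_force: 0.0
```

```bash
python3 - <<'E'
from h import *
s=arm.state();print({k:np.round(s[k],3) for k in s})
w=grab("wrist","w2.png");t=grab("scene","s2.png")["frame"]
cv2.imwrite("pics/m2.png",cv2.resize(np.hstack([t,w["frame"]]),(800,300))[:,:,::-1])
R=cv2.Rodrigues(w["rvec"])[0]
for p in [(499.7,226.6,156),(532.8,215.3,150),(466.6,237.8,150)]:
    c=R@np.array(p)+np.ravel(w["tvec"]);print(p,w["fx"]*c[0]/c[2]+w["cx"],w["fy"]*c[1]/c[2]+w["cy"])
E
```

```text
{'clock': np.float64(2.25), 'qpos': array([-0.738,  0.27 ,  0.224,  1.873, -0.071,  1.006,  0.768]), 'dq': array([-0.006,  0.   , -0.004, -0.001,  0.001, -0.001,  0.003]), 'tau': array([ 9.4600e-01, -4.3616e+01,  3.1910e+00, -2.6448e+01,  8.8000e-02,
        7.0000e-03,  8.0000e-03]), 'ee_pos': array([496.366, 233.153, 256.157]), 'tcp_rot': array([ 0.159,  0.987,  0.   , -0.   ]), 'force': array([-0.366,  0.264,  0.319]), 'torque': array([-0.014,  0.007, -0.014]), 'grasp_force': np.float64(0.0), 'grip_width': np.float64(85.614)}
(499.7, 226.6, 156) 252.1711405387177 214.03986857943286
(532.8, 215.3, 150) 252.2138925247585 252.82296366672222
(466.6, 237.8, 150) 252.35696724353417 165.05453994853346
```

View pics/m2.png

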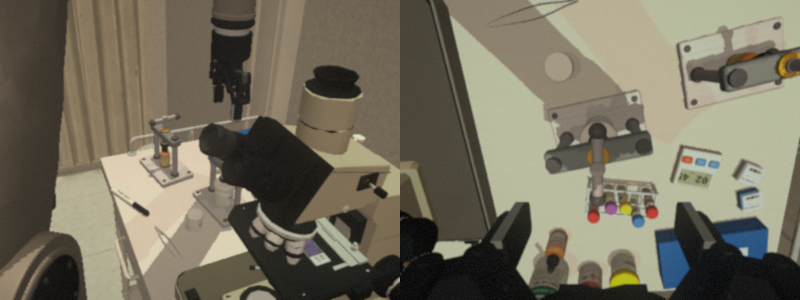

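View pics/w2.png

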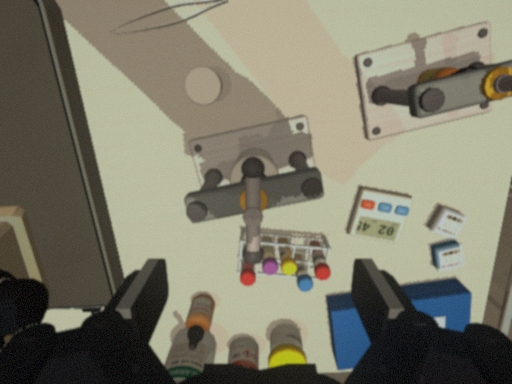

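The wrist view shows the bar's balls at (253,167) and (252,255), within 2 px of the prediction, and the bar lines up with the gap between the fingers. I'll descend now.

>>> servo_tool(gripper=[0,0,0,0,0,0,0], delta_pos=[[0.0035,-0.0065,0],[0,0,-0.025],[0,0,-0.025],[0,0,-0.025],[0,0,-0.023],[0,0,0],[0,0,0]], rotation=[[0,0,-0.008],[0,0,0],[0,0,0],[0,0,0],[0,0,0],[0,0,0],[0,0,0]])

```text
clock: 3.22
ee_pos: [501.4, 225.0, 159.1]
tcp_rot: [0.164, 0.986, 0.0, 0.0]
force: [0.1, 0.5, 0.1]
grip_width: 85.4
grasp_force: 0.0
```

>>> servo_tool(gripper=[0,0,0.5,0.7,0.85,1,1,1,1,1], delta_pos=[[-0.0015,0.0015,-0.002],[0,0,0],[0,0,0],[0,0,0],[0,0,0],[0,0,0],[0,0,0],[0,0,0],[0,0,0],[0,0,0]], rotation=[[0,0,0],[0,0,0],[0,0,0],[0,0,0],[0,0,0],[0,0,0],[0,0,0],[0,0,0],[0,0,0],[0,0,0]])

```text
clock: 4.47
ee_pos: [499.5, 226.7, 156.5]
tcp_rot: [0.164, 0.986, 0.0, 0.0]
force: [-0.1, 2.1, 1.2]
grip_width: 11.0
grasp_force: 58.3
```

```bash
cat > st.py <<'E'
from h import *
s=arm.state();q=s["tcp_rot"];print(s["clock"],s["ee_pos"].round(1) if hasattr(s["ee_pos"],"round") else s["ee_pos"],"yaw",round(2*np.arctan2(q[1],q[0])-np.pi/2,3),"F",np.round(s["force"],2),"T",np.round(s["torque"],3),s["grip_width"],s["grasp_force"],"q",np.round(s["qpos"],2),"tau7",np.round(s["tau"][6],3))
E
python3 st.py
```

```text
4.475 [499.5 226.7 156.5] yaw 1.241 F [-0.11  2.11  1.24] T [ 0.618 -0.133 -0.053] 10.962822410976676 58.3226215839386 q [-0.71  0.39  0.21  1.96 -0.11  0.79  0.81] tau7 0.028
```

>>> servo_tool(gripper=[1,1,1,1], delta_pos=[[0,0,0],[0,0,0],[0,0,0],[0,0,0]], rotation=[[0,0,-0.025],[0,0,-0.025],[0,0,-0.025],[0,0,-0.025]])

```text
clock: 4.97
ee_pos: [499.5, 226.9, 156.5]
tcp_rot: [0.214, 0.977, 0.0, 0.0]
force: [3.0, 6.0, 1.3]
grip_width: 11.0
grasp_force: 58.7
```

```bash
python3 st.py
```

```text
4.975 [499.5 226.9 156.5] yaw 1.14 F [3.   5.99 1.28] T [ 0.909 -0.292  0.105] 10.982859396804253 58.71218893211335 q [-0.73  0.4   0.23  1.96 -0.13  0.79  0.72] tau7 0.113
```

>>> servo_tool(gripper=[1,1,1,1], delta_pos=[[0,0,0],[0,0,0],[0,0,0],[0,0,0]], rotation=[[0,0,-0.025],[0,0,-0.025],[0,0,-0.025],[0,0,-0.025]])

```text
clock: 5.48
ee_pos: [499.6, 227.1, 156.5]
tcp_rot: [0.262, 0.965, 0.001, 0.0]
force: [1.9, 5.8, 0.1]
grip_width: 11.0
grasp_force: 58.6
```

```bash
python3 st.py
```

```text
5.475 [499.6 227.1 156.5] yaw 1.04 F [1.85 5.85 0.05] T [ 0.992 -0.405  0.145] 10.99426256063375 58.63567070569843 q [-0.74  0.4   0.26  1.97 -0.14  0.79  0.63] tau7 0.111
```

>>> servo_tool(gripper=[1,1,1], delta_pos=[[0,0,0],[0,0,0],[0,0,0]], rotation=[[0,0,-0.025],[0,0,-0.025],[0,0,-0.025]])

```text
clock: 5.85
ee_pos: [499.7, 227.2, 156.5]
tcp_rot: [0.298, 0.954, 0.001, 0.0]
force: [2.6, 6.1, -0.7]
grip_width: 10.8
grasp_force: 58.6
```

```bash
python3 st.py
```

```text
5.85 [499.7 227.2 156.5] yaw 0.965 F [ 2.57  6.09 -0.66] T [ 1.18  -0.456  0.149] 10.845554132462203 58.645943105220795 q [-0.76  0.4   0.27  1.97 -0.15  0.79  0.56] tau7 0.11
```

>>> servo_tool(gripper=[1,1,1], delta_pos=[[0,-0.0004,0],[0,0,0],[0,0,0]], rotation=[[0,0,-0.025],[0,0,-0.025],[0,0,-0.025]])

```text
clock: 6.22
ee_pos: [499.8, 227.3, 156.5]
tcp_rot: [0.334, 0.943, 0.001, 0.0]
force: [4.0, 7.5, -1.4]
grip_width: 11.4
grasp_force: 58.7
```

```bash
python3 st.py
```

```text
6.225 [499.8 227.3 156.5] yaw 0.89 F [ 4.03  7.51 -1.4 ] T [ 1.371 -0.595  0.113] 11.403548024613391 58.73280370607972 q [-0.77  0.4   0.29  1.97 -0.16  0.79  0.5 ] tau7 0.108
```

>>> servo_tool(gripper=[1,1,1], delta_pos=[[0,0,0],[0,0,0],[0,0,0]], rotation=[[0,0,-0.025],[0,0,-0.025],[0,0,-0.025]])

```text
clock: 6.6
ee_pos: [499.9, 227.4, 156.5]
tcp_rot: [0.369, 0.929, 0.001, 0.0]
force: [4.0, 7.7, -2.1]
grip_width: 10.9
grasp_force: 58.7
```

```bash
python3 st.py
```

```text
6.6 [499.9 227.4 156.5] yaw 0.815 F [ 3.98  7.67 -2.11] T [ 1.404 -0.657  0.127] 10.901823098541616 58.72912120074034 q [-0.79  0.4   0.31  1.97 -0.17  0.79  0.43] tau7 0.106
```

>>> servo_tool(gripper=[1,1,1], delta_pos=[[0,-0.0004,0],[0,0,0],[0,0,0]], rotation=[[0,0,-0.025],[0,0,-0.025],[0,0,-0.025]])

```text
clock: 6.98
ee_pos: [500.0, 227.5, 156.5]
tcp_rot: [0.403, 0.915, 0.002, 0.001]
force: [4.7, 8.8, -2.6]
grip_width: 10.9
grasp_force: 58.8
```

```bash
python3 st.py
```

```text
6.975 [500.  227.5 156.5] yaw 0.741 F [ 4.68  8.83 -2.58] T [ 1.673 -0.672  0.079] 10.891363541531476 58.781913234852254 q [-0.8   0.4   0.33  1.97 -0.18  0.79  0.37] tau7 0.104
```

>>> servo_tool(gripper=[1,1,1], delta_pos=[[0,0,0],[0,0,0],[0,0,0]], rotation=[[0,0,-0.025],[0,0,-0.025],[0,0,-0.025]])

```text
clock: 7.35
ee_pos: [500.1, 227.6, 156.5]
tcp_rot: [0.437, 0.899, 0.002, 0.001]
force: [4.5, 8.5, -3.4]
grip_width: 10.8
grasp_force: 58.8
```

```bash
python3 st.py
```

```text
7.35 [500.1 227.6 156.5] yaw 0.666 F [ 4.5   8.52 -3.42] T [ 1.735 -0.871  0.154] 10.81377167065872 58.760201800614595 q [-0.81  0.41  0.34  1.97 -0.19  0.79  0.3 ] tau7 0.103
```

>>> servo_tool(gripper=[1,1,1], delta_pos=[[0.0005,0.001,0],[0,0,0],[0,0,0]], rotation=[[0,0,-0.025],[0,0,-0.025],[0,0,-0.025]])

```text
clock: 7.72
ee_pos: [500.3, 227.7, 156.5]
tcp_rot: [0.471, 0.882, 0.001, 0.0]
force: [3.4, 7.4, -0.7]
grip_width: 10.7
grasp_force: 58.9
```

```bash
python3 st.py
```

```text
7.725 [500.3 227.7 156.5] yaw 0.59 F [ 3.44  7.38 -0.66] T [ 1.31  -0.541  0.128] 10.680126350023999 58.93126635812223 q [-0.83  0.41  0.36  1.97 -0.2   0.8   0.24] tau7 0.108
```

>>> servo_tool(gripper=[1,1,1], delta_pos=[[0,0,0],[0,0,0],[0,0,0]], rotation=[[0,0,-0.025],[0,0,-0.025],[0,0,-0.025]])

```text
clock: 8.1
ee_pos: [500.4, 227.8, 156.5]
tcp_rot: [0.504, 0.864, 0.001, 0.0]
force: [2.9, 7.1, -2.1]
grip_width: 10.8
grasp_force: 58.9
```

```bash
python3 st.py
```

```text
8.1 [500.4 227.8 156.5] yaw 0.515 F [ 2.91  7.08 -2.06] T [ 1.317 -0.656  0.131] 10.783528175329641 58.85355516336858 q [-0.84  0.41  0.38  1.97 -0.21  0.8   0.17] tau7 0.095
```

>>> servo_tool(gripper=[1,1,1], delta_pos=[[0.0003,0.0005,0],[0,0,0],[0,0,0]], rotation=[[0,0,-0.025],[0,0,-0.025],[0,0,-0.025]])

```text
clock: 8.48
ee_pos: [500.5, 227.9, 156.5]
tcp_rot: [0.536, 0.844, 0.001, 0.0]
force: [2.7, 5.0, -1.4]
grip_width: 10.7
grasp_force: 59.6
```

```bash
python3 st.py; python3 -c "
from h import *
w=grab('wrist','w3.png')['frame'];t=grab('scene','s3.png')['frame'];cv2.imwrite('pics/m3.png',cv2.resize(np.hstack([t,w]),(800,300))[:,:,::-1])"
```

```text
8.475 [500.5 227.9 156.5] yaw 0.44 F [ 2.66  5.04 -1.44] T [ 1.108 -0.492  0.251] 10.656340375949075 59.61287308484316 q [-0.86  0.41  0.4   1.97 -0.22  0.8   0.11] tau7 0.046
```

View pics/m3.png

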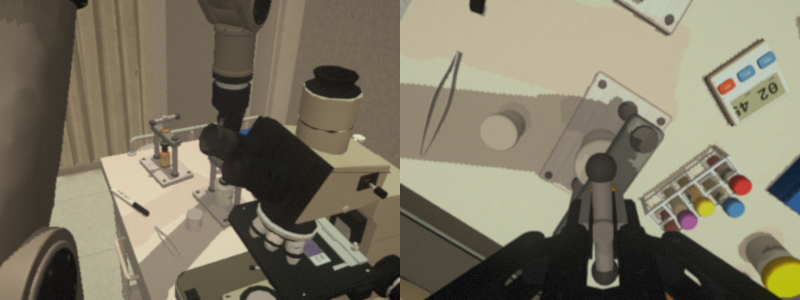

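The wrist view shows the bar held squarely and turning with the gripper, with the pot in place under the foot. Torque started rising at about yaw 0.52, which is the contact point.

>>> servo_tool(gripper=[1,1,1], delta_pos=[[0.0,0.0,0],[0,0,0],[0,0,0]], rotation=[[0,0,-0.025],[0,0,-0.025],[0,0,-0.025]])

```text
clock: 8.95
ee_pos: [500.7, 228.0, 156.5]
tcp_rot: [0.567, 0.824, 0.001, 0.0]
force: [3.8, 6.0, -2.4]
grip_width: 10.9
grasp_force: 60.8
```

```bash
python3 st.py
```

```text
8.95 [500.7 228.  156.5] yaw 0.365 F [ 3.79  6.05 -2.38] T [ 1.113 -0.621  0.231] 10.898258034271395 60.781844817101955 q [-0.87  0.42  0.42  1.97 -0.23  0.8   0.04] tau7 -0.006
```

>>> servo_tool(gripper=[1,1,1], delta_pos=[[0.0,0.0,0],[0,0,0],[0,0,0]], rotation=[[0,0,-0.025],[0,0,-0.025],[0,0,-0.025]])

```text
clock: 9.32
ee_pos: [500.8, 228.0, 156.5]
tcp_rot: [0.597, 0.802, 0.001, 0.0]
force: [3.6, 5.3, -1.5]
grip_width: 10.9
grasp_force: 62.0
```

```bash
python3 st.py
```

```text
9.325 [500.8 228.  156.5] yaw 0.29 F [ 3.57  5.33 -1.48] T [ 1.128 -0.722  0.228] 10.85382783051055 62.028465112907725 q [-0.89  0.42  0.44  1.97 -0.24  0.8  -0.02] tau7 -0.062
```

>>> servo_tool(gripper=[1,1,1], delta_pos=[[0.0,0.0,0],[0,0,0],[0,0,0]], rotation=[[0,0,-0.025],[0,0,-0.025],[0,0,-0.025]])

```text
clock: 9.7
ee_pos: [500.9, 228.0, 156.6]
tcp_rot: [0.627, 0.779, 0.001, 0.0]
force: [4.4, 6.9, -2.6]
grip_width: 11.1
grasp_force: 63.3
```

```bash
python3 st.py
```

```text
9.7 [500.9 228.  156.6] yaw 0.216 F [ 4.41  6.92 -2.59] T [ 1.177 -0.823  0.372] 11.052933356212753 63.30543253629003 q [-0.9   0.42  0.46  1.97 -0.25  0.8  -0.08] tau7 -0.119
```

>>> servo_tool(gripper=[1,1,1], delta_pos=[[0.0,0.0,0],[0,0,0],[0,0,0]], rotation=[[0,0,-0.025],[0,0,0],[0,0,0]])

```text
clock: 10.07
ee_pos: [501.0, 228.1, 156.6]
tcp_rot: [0.636, 0.771, 0.001, 0.0]
force: [4.8, 6.4, -2.4]
grip_width: 11.1
grasp_force: 62.7
```

```bash
python3 st.py
```

```text
10.075 [501.  228.1 156.6] yaw 0.191 F [ 4.76  6.37 -2.42] T [ 1.241 -0.823  0.227] 11.07860721531793 62.675766045213095 q [-0.91  0.42  0.46  1.97 -0.26  0.8  -0.11] tau7 -0.231
```

>>> servo_tool(gripper=[0.8,0.6,0.4,0.2,0,0,0,0], delta_pos=[[0,0,0],[0,0,0],[0,0,0],[0,0,0],[0,0,0],[0,0,0],[0,0,0],[0,0,0]], rotation=[[0,0,0],[0,0,0],[0,0,0],[0,0,0],[0,0,0],[0,0,0],[0,0,0],[0,0,0]])

```text
clock: 11.08
ee_pos: [500.1, 227.0, 156.3]
tcp_rot: [0.636, 0.771, -0.0, -0.0]
force: [0.0, 0.3, 0.1]
grip_width: 85.6
grasp_force: 0.0
```

>>> servo_tool(gripper=[0,0,0,0,0,0,0], delta_pos=[[0,0,0.01],[0,0,0.02],[0,0,0.025],[0,0,0.025],[0,0,0.02],[0,0,0],[0,0,0]], rotation=[[0,0,0],[0,0,0],[0,0,0],[0,0,0],[0,0,0],[0,0,0],[0,0,0]])

```text
clock: 11.95
ee_pos: [499.8, 226.9, 255.9]
tcp_rot: [0.636, 0.771, -0.0, -0.0]
force: [0.3, 0.1, -0.0]
grip_width: 85.4
grasp_force: 0.0
```

```bash
python3 st.py; python3 -c "
from h import *
w=grab('wrist','w4.png')['frame'];t=grab('scene','s4.png')['frame'];cv2.imwrite('pics/m4.png',cv2.resize(np.hstack([t,w]),(800,300))[:,:,::-1])"
```

```text
11.95 [499.8 226.9 255.9] yaw 0.191 F [ 0.33  0.05 -0.03] T [ 0.019 -0.003  0.013] 85.44881137431929 0.0 q [-0.96  0.29  0.52  1.89 -0.17  1.01 -0.18] tau7 -0.004
```

View pics/m4.png

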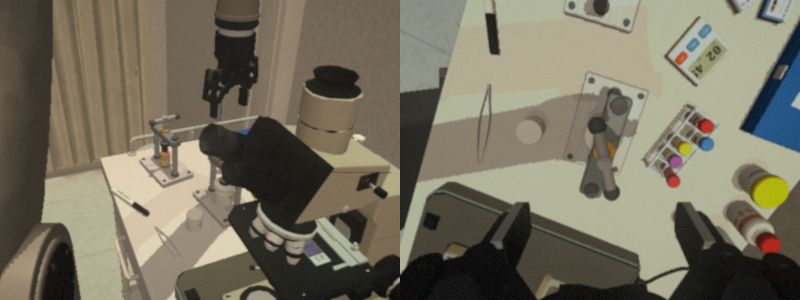

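The wrist view shows the bar free, with balls at (597,125) and (609,193). It has eased back about 0.17 rad, which is what I expected for a snug clamp. The gripper is clear and the other clamp is untouched.

```bash
python3 -c "
from rig import arm
print(arm.finish_job())"
```

```text
the job is handed in; nothing more can be done
None
```

I tightened the pot clamp about 0.32 rad past contact and let go; its T-bar eased back about 0.17 rad, as a snug clamp should. The bottle clamp was not touched, and the job was handed in at about 12 s; it returned no verdict.

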